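# Bolt the blood-return chest shut

### The arm

A 6-joint arm with a two-finger parallel gripper is mounted at the origin on the work surface. World frame = base frame: x ahead of the robot, y to its left, z up, the work surface at z = 0. Lengths are in m, angles in rad, forces in N, time in s.
With the tool pointing down it reaches from about 0.4 to 0.825 m from the base axis. Payload 7 kg.
Tool frame: the origin (TCP) lies at the very end of the fingers, on their centre line; the grasp point (between the pads) lies 19 mm behind it (grip_depth is the distance from the TCP to the grasp point, in m); z points along the fingers, y is the direction in which the jaws open and shut (so a half turn about z gives the same grasp; the last joint's range is limited). The gripper opens to 88 mm and grips with 3 to 60 N. Pads are 19 mm wide; open, the fingers measure 130 mm over their backs; the gripper's body (78 mm by 193 mm) begins 47 mm behind the grasp point.
Start: joints at [-1.053, 0.359, 0.012, 0, -1.224, -0.288], TCP at [0.154, -0.657, 0.227] pointing down, gripper open.
Joint ranges: [-3.07, 3.07], [-1.43, 2.12], [-1.02, 1.25], [-3.03, 1.67], [-3.05, -0], [-3.03, 3.03]. Speed limits (rad/s): [2.39, 2.39, 3.01, 3.14, 3.14, 3.14].

### API

Orientations are given as [roll, pitch, yaw] about the fixed x, y, z axes, in that order (R = Rz(yaw) Ry(pitch) Rx(roll)).
In Python, from station import get_state, grab_frame, get_calibration, job_done, grip_depth gives the robot as it stands. The module is installed in compiled form; this text tells all that it offers.
- The arm moves only by the shell command python3 -m crank 'ROWS' [FORCE]. ROWS is JSON, a list of rows, each an object with "turn": the turn, a rotation vector about the tool's x, y, z each as a share of 2 pi rad, from -1 to 1, a list of three; "slide": the shift along the tool's x, y, z each as a share of 0.5 m, from -1 to 1, a list of three; "fingers": the opening, from -1 (shut) to 1 (fully open). A call has 1 to 5 rows; each row is the pose to reach, as a shift and turn from the pose commanded when the call began, along the tool's axes at that moment, turning the shorter way round; what a row does not reach only later rows make up. A row lasts 1/12 s, in which the tool goes at most 41.7 mm and 7.16 degrees, less where a joint would pass 70% of its speed; a pose out of reach is approached as far as the arm can. A call with a number of a shift or a turn outside -1 to 1 is refused whole. A call with a gripper value outside its range is refused whole. The fingers move at their own pace and stop on an object; FORCE is the grip in N (left out, the last holds). Time passes only in rows, so rows that repeat a pose let the fingers close. It gives the time, the measured TCP pose, the force and the opening at its end, in the units of the state.
- get_state(): the state, without advancing time (a new reading comes with each control period).
- grab_frame(name): name is "scene" or "side" or "wrist"; returns the picture (400x640x3 uint8, red, green, blue); there is no depth.
- get_calibration(name): a dict with "K" (3x3 intrinsics, pixels), "dist" ([k1, k2, p1, p2, k3] as OpenCV has them; the pictures are not rectified), "pose" (4x4, takes a point from camera to world coordinates). Camera axes: x right, y up, looking along -z (the intrinsics and any distortion apply to the point x, -y, -z); pixel columns grow to the right and rows downward; lengths in m; the calibration is good to about 2 mm. A picture is of the moment at which its call begins: read the wrist's pose just before it. get_calibration takes no time and is no camera call; for the wrist camera it gives the pose at the moment of the call.
- job_done(): hands the job in, once; it reports no verdict.
The state is a dict: "t": time; "q": joint angles; "qd": joint speeds; "joint_efforts": joint torques, N m; "eef_pos": TCP position; "ee_rot": TCP orientation; "force": force on the tool from outside, world axes, zero at the start; "moment": the same for the moment, N m; "width": finger opening in m.
Only numpy, scipy, OpenCV 4.12 (cv2) and the standard library are available. Lean on these libraries where they do the work, as an engineer would, in place of code of your own. Each camera call takes 0.05 s, during which the arm holds its last target.

### The job

The flap of the chest is shut but not yet locked. Slide its barrel bolt across into the keeper, push it against the rubber buffer until its red-knobbed handle is in line with the notch of the keeper and, holding it there, turn the handle all the way down into the notch; then let go: it must stay locked. Feel for the notch and never ram the bolt or force the handle; leave the other things where they are.

Things in the scene. Friction and masses are not known exactly. Their poses are not given: they have to be found in the camera images.
- chest: Insulated white chest, steel top, 340 x 460 mm, top face 170 mm above the counter, fixed. Origin: centre of its underside. y runs along the bolt, from the hinged flap (-y) to the fixed deck (+y); x points away from the worker, z up. A steel barrel bolt and its keeper lie on the top, axis at x = -50 mm, 20 mm above the top.
- barrel (a point): Centre of the slotted barrel on the flap, on the bolt's axis (chest axes). The barrel is 106 mm long along y, 22 mm wide, its top 31 mm above the chest top; foot plate 46 mm wide. It lies 9 mm behind (-y of) the handle's place at slide 0.
- keeper_mark (a point): Nominal centre of the keeper's notch, on the bolt's axis. The keeper is screwed to the deck in slotted holes: the true notch lies up to 9.5 mm from here along y, either way. Keeper: an upright cheek with the notch, its top 38 mm above the chest top, 6.5 to 10.5 mm to the -x side of the axis; 19 mm before to 49 mm beyond the notch.
- bolt: The steel rod of the bolt, 12 mm thick. Origin on its axis at the foot of the handle; y along its travel (same axes as the chest). It slides with about 2.5 N of friction. From 8 mm before the notch centre a rubber buffer in the keeper pushes its tip back, 1 N per mm, so some 8 N of it at the notch. Let go there with the handle up, it springs back out of line with the notch.
- bolt_slide (a joint): Travel of the bolt along the chest's +y, m: 0 withdrawn; in line with the notch somewhere from 0.0635 to 0.0825, to be felt. The notch, open to -x, is 26 mm wide for the handle's square-edged foot, 24 mm wide. The slot runs on past the notch; the bolt meets a rigid end wall 7 mm beyond the notch centre. Over 25 N on that wall is ramming.
- handle_turn (a joint): Turn of the handle about the bolt's axis, rad: 0 upright in the slot, growing as the knob goes down to the chest's -x side; 1.36 is all the way down in the notch. Out of line with the notch, slot or keeper stops it at about 0.1 to 0.2; pressing there with over 20 N at the knob is forcing it. It stays where it is left.
- knob (a point): Centre of the red ball knob, 20 mm in diameter, on a 9 mm stem (foot 24 mm wide along y, up to 22 mm from the axis), 44 mm from the bolt's axis: 64 mm above the chest top when upright, about 29 mm above it and 43 mm to the -x side when down.
- logger_mid (a point): Bystander: white temperature logger, 58 x 92 x 22 mm, lying on the deck; its centre.
- tape_roll_mid (a point): Bystander: orange roll of tape, 72 mm across, 24 mm high, lying on the flap; its centre.
- tube_rack_mid (a point): Bystander: blue rack of sample tubes, 75 x 200 x 97 mm, on the counter; its centre.
- scanner_mid (a point): Bystander: grey and black hand scanner, 62 x 205 x 40 mm, lying on the counter; point near its middle.

How it is judged:
On the way:
1. the bolt is slid at least 60 mm across, into the keeper, with its handle still up (value of joint bolt_slide above 0.06 m and value of joint handle_turn below 0.4 rad), for 0.2 s.
At the end, for the whole second after the job is handed in: The bolt has been slid at least 60 mm across (inside the keeper), its handle is turned down by at least 1.15 rad into the keeper's notch, nothing touches it and it stays so, at rest (value of joint bolt_slide above 0.06 m and value of joint handle_turn above 1.15 rad and velocity of joint handle_turn between -0.05 and 0.05 rad/s and velocity of joint bolt_slide between -0.005 and 0.005 m/s).
It fails at once if the bolt is rammed: over 25 N against the end wall (contact force between bolt and keeper_c1 above 25 N).
It fails at once if the handle is forced while out of line: over 45 N on the keeper's cheek or 90 N on the barrel's lip (either way some 20 N at the knob) (contact force between bolt and keeper_c0 above 45 N or contact force between bolt and keeper_c2 above 45 N or contact force between bolt and chest_c5 above 90 N).
It fails at once if a bystander is moved by more than 15 mm (distance of any of logger_mid, tape_roll_mid, tube_rack_mid, scanner_mid from where it was at the start of the episode above 0.015 m).
It also fails if it takes over 48 s, if anything falls off the work surface, if the arm or the gripper's body presses on something with over 40 N, if the wrist force passes 120 N, or if a joint passes its speed limit or range.

## Working session

There is one attempt and no reset: what is moved stays moved. The work goes in short steps, Python scripts to look and compute and a shell command to move; the robot and the scene stay as the last step left them, time stands still between calls to the robot, and variables do not carry over. Pictures are saved under pics/ and viewed, and the job is handed in when it is done.

```bash
mkdir -p pics; cat > h.py <<'E'
import numpy as np,cv2
from station import *
def snap(name,fn,crop=None,scale=1):
    im=grab_frame(name)
    np.save('pics/'+fn+'.npy',im)
    save(im,fn,crop,scale)
def save(im,fn,crop=None,scale=1):
    if crop: im=im[crop[1]:crop[3],crop[0]:crop[2]]
    im=cv2.resize(im,None,fx=scale,fy=scale,interpolation=cv2.INTER_CUBIC)
    cv2.imwrite('pics/'+fn+'.png',im[:,:,::-1])
def ray(cal,uv):
    K=np.array(cal['K']);d=np.array(cal['dist']);P=np.array(cal['pose'])
    x,y=cv2.undistortPoints(np.array([[uv]],float),K,d)[0,0]
    v=P[:3,:3]@np.array([x,-y,-1.]);return P[:3,3],v/np.linalg.norm(v)
def tri(l):
    A=0;b=0
    for o,v in l:
        M=np.eye(3)-np.outer(v,v);A=A+M;b=b+M@o
    p=np.linalg.solve(A,b)
    return p,[np.linalg.norm((np.eye(3)-np.outer(v,v))@(p-o)) for o,v in l]
def onz(r,z):
    o,v=r;return o+v*(z-o[2])/v[2]
def proj(cal,p):
    P=np.array(cal['pose']);c=P[:3,:3].T@(np.array(p)-P[:3,3]);c=c*[1,-1,-1]
    return cv2.projectPoints(c.reshape(1,3),np.zeros(3),np.zeros(3),np.array(cal['K']),np.array(cal['dist']))[0].ravel()
E
python3 - <<'E'
from h import *
s=get_state();print(s,grip_depth)
for n in("scene","side","wrist"):
    c=get_calibration(n);np.save('pics/cal_'+n+'0.npy',c,allow_pickle=True);snap(n,n+'0');print(n,np.round(c['pose'],3).tolist(),np.round(c['K'],1).tolist())
E
```

```text
{'t': 0.0, 'q': array([-1.05285935e+00,  3.59396949e-01,  1.10478755e-02, -3.35782806e-04,
       -1.22411509e+00, -2.88092589e-01]), 'qd': array([ 3.00908440e-05,  2.27742669e-04, -3.33064131e-04,  2.12819984e-03,
        1.27970442e-03,  9.31258605e-04]), 'joint_efforts': array([ 1.02368849e-03, -5.82727182e+01,  2.93052775e+01,  6.99730530e+00,
        6.86197905e-03, -2.02287520e-04]), 'eef_pos': array([ 0.15362928, -0.65677161,  0.225614  ]), 'ee_rot': array([ 3.13990386e+00, -1.71269917e-04, -2.91186248e+00]), 'force': array([ 0.25794075,  1.18940165, -0.41907847]), 'moment': array([ 0.04907189, -0.0005797 ,  0.02896327]), 'width': 0.08739593349651555} 0.0188
scene [[0.474, -0.681, 0.558, 1.565], [0.88, 0.366, -0.302, -0.485], [0.001, 0.634, 0.773, 1.43], [0.0, 0.0, 0.0, 1.0]] [[506.8, 0.0, 316.9], [0.0, 506.8, 199.7], [0.0, 0.0, 1.0]]
side [[-0.792, 0.41, -0.452, -0.038], [-0.61, -0.52, 0.598, 0.902], [0.01, 0.75, 0.662, 1.175], [0.0, 0.0, 0.0, 1.0]] [[447.7, 0.0, 320.7], [0.0, 447.7, 209.4], [0.0, 0.0, 1.0]]
wrist [[-0.228, -0.94, -0.254, 0.086], [0.974, -0.22, -0.062, -0.673], [0.003, -0.261, 0.965, 0.384], [0.0, 0.0, 0.0, 1.0]] [[360.4, 0.0, 316.5], [0.0, 360.4, 197.1], [0.0, 0.0, 1.0]]
```

View pics/scene0.png

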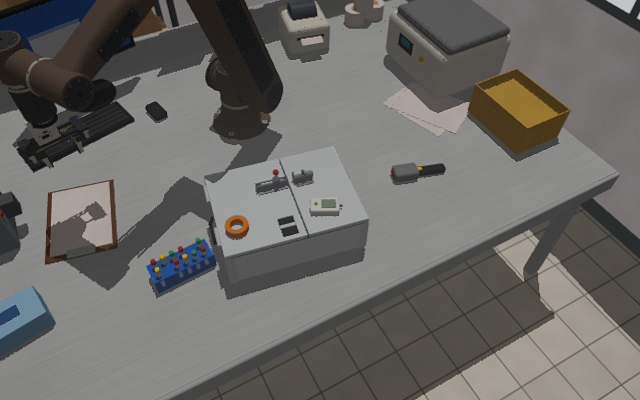

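View pics/side0.png

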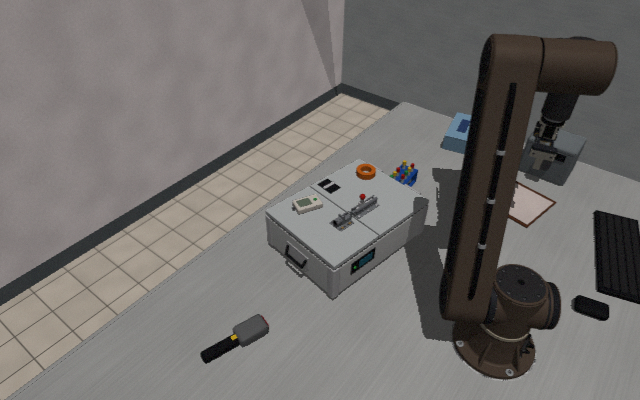

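View pics/wrist0.png

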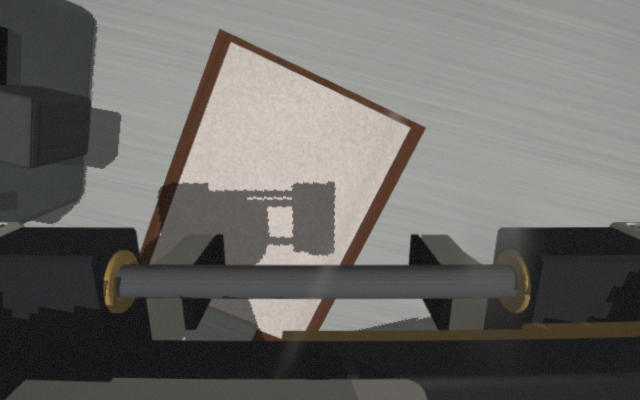

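```bash
python3 - <<'E'
from h import *
a=np.load('pics/scene0.npy');b=np.load('pics/side0.npy')
save(a,'sc_c',(195,140,375,260),4.4);save(b,'si_c',(260,150,440,290),4.2)
E
```

```text
(no output)
```

View pics/sc_c.png

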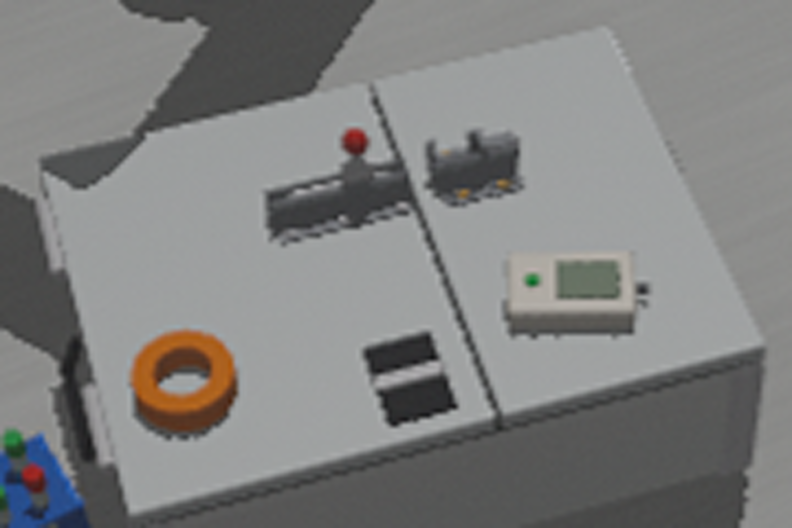

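View pics/si_c.png

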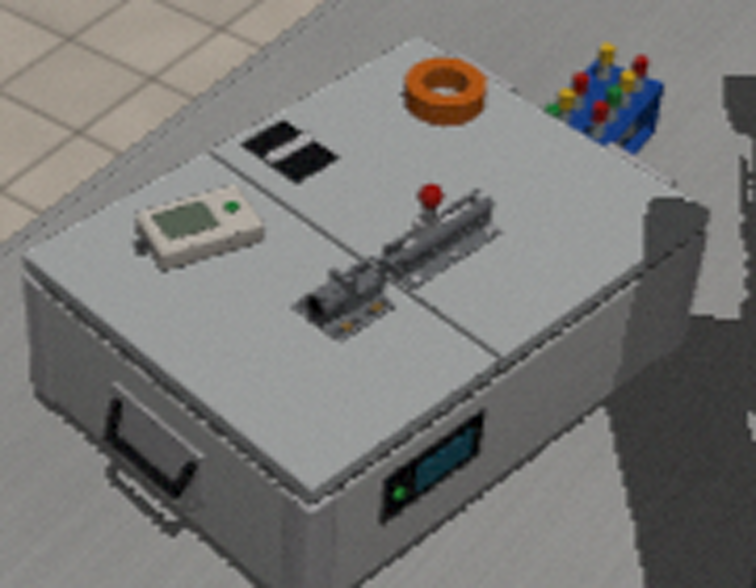

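```bash
cat > m.py <<'E'
from h import *
cs=np.load('pics/cal_scene0.npy',allow_pickle=True).item();cd=np.load('pics/cal_side0.npy',allow_pickle=True).item()
S=lambda u,v:ray(cs,(195+(u+.5)/4.4-.5,140+(v+.5)/4.4-.5))
D=lambda u,v:ray(cd,(260+(u+.5)/4.2-.5,150+(v+.5)/4.2-.5))
pts={'knob':((355,141),(431,196)),'A -x-y':((40,158),(705,203)),'B -x+y':((607,28),(312,495)),'C +x+y':((762,348),(25,258)),'D +x-y':((133,516),(420,38)),
'seam-x':((372,86),(500,356)),'seam+x':((500,420),(212,152))}
E
python3 - <<'E'
from m import *
R={}
for k,(a,b) in pts.items():
    p,e=tri([S(*a),D(*b)]);R[k]=p;print(k,p.round(4),np.round(e,4), onz(S(*a),.17).round(4),onz(D(*b),.17).round(4))
for a,b in(('A -x-y','B -x+y'),('D +x-y','C +x+y'),('A -x-y','D +x-y'),('B -x+y','C +x+y'),('seam-x','seam+x')):
    d=R[b]-R[a];print(a,b,np.linalg.norm(d).round(4),np.degrees(np.arctan2(d[1],d[0])).round(2))
E
```

```text
knob [ 0.5375 -0.0818  0.2358] [0.0008 0.0008] [ 0.4817 -0.0591  0.17  ] [ 0.5774 -0.1516  0.17  ]
A -x-y [ 0.39   -0.2785  0.1761] [0.0002 0.0002] [ 0.3845 -0.2773  0.17  ] [ 0.3925 -0.286   0.17  ]
B -x+y [0.4625 0.1728 0.166 ] [0.0004 0.0004] [0.4662 0.171  0.17  ] [0.4603 0.1754 0.17  ]
C +x+y [0.7948 0.112  0.1649] [0.0004 0.0004] [0.7982 0.1099 0.17  ] [0.7904 0.1157 0.17  ]
D +x-y [ 0.7153 -0.3365  0.1679] [0.0025 0.0025] [ 0.7188 -0.3352  0.17  ] [ 0.7127 -0.3367  0.17  ]
seam-x [ 0.432  -0.0236  0.1691] [0.0026 0.0026] [ 0.4353 -0.0225  0.17  ] [ 0.4303 -0.0253  0.17  ]
seam+x [ 0.7616 -0.084   0.1674] [0.003 0.003] [ 0.7655 -0.0828  0.17  ] [ 0.758  -0.0842  0.17  ]
A -x-y B -x+y 0.4572 80.87
D +x-y C +x+y 0.4556 79.94
A -x-y D +x-y 0.3305 -10.12
B -x+y C +x+y 0.3378 -10.37
seam-x seam+x 0.335 -10.38
```

```bash
cat > go.py <<'E'
import sys
from h import *
from scipy.spatial.transform import Rotation as R
def go(p,yaw=None,ref=None,refrot=None):
    s=get_state();r=R.from_euler('xyz',s['ee_rot'] if refrot is None else refrot)
    d=r.inv().apply(np.array(p)-(s['eef_pos'] if ref is None else ref))
    print('t',round(s['t'],2),'pos',s['eef_pos'].round(4),'rot',s['ee_rot'].round(4),'F',s['force'].round(1),'w',round(s['width'],4))
    print('slide',(d/.5).round(4).tolist(),'dist mm',round(1e3*np.linalg.norm(d),1))
    if yaw is not None:
        g=R.from_euler('xyz',[np.pi,0,yaw]);print('turn',((r.inv()*g).as_rotvec()/2/np.pi).round(4).tolist())
E
python3 -c "
from go import *
go([.52,-.09,.38],np.radians(-100-90+0)+np.radians(0)+np.radians(20-0)+0 if 0 else np.radians(170))"
```

```text
t 0.15 pos [ 0.1537 -0.6569  0.2258] rot [ 3.1403e+00 -1.0000e-04 -2.9118e+00] F [ 0.2 -0.5 -0.5] w 0.0878
slide [-0.9716, 0.9376, -0.3073] dist mm 692.4
turn [0.0002, -0.0001, 0.0643]
```

```bash

python3 -m crank '[{"turn":[0,0,0.02],"slide":[0,0,-0.16],"fingers":0.2},{"turn":[0,0,0.04],"slide":[-0.08,0.08,-0.31],"fingers":0.2},{"turn":[0,0,0.064],"slide":[-0.15,0.15,-0.31],"fingers":0.2},{"turn":[0,0,0.064],"slide":[-0.3,0.3,-0.31],"fingers":0.2},{"turn":[0,0,0.064],"slide":[-0.3,0.3,-0.31],"fingers":0.2}]'
python3 -c "
from go import *
go([.52,-.09,.38],np.radians(170))"
```

```text
t: 0.57
eef_pos: [0.2226, -0.5462, 0.3579]
ee_rot: [-3.141, 0.001, 2.965]
force: [1.3, 0.8, -0.9]
width: 0.0593
t 0.57 pos [ 0.2226 -0.5462  0.3579] rot [-3.1408e+00  1.0000e-03  2.9653e+00] F [ 1.3  0.8 -0.9] w 0.0593
slide [-0.4257, 1.0026, -0.0445] dist mm 545.1
turn [-0.0001, 0.0002, -0.0003]
```

```bash

python3 -m crank '[{"turn":[0,0,0],"slide":[-0.2,0.48,-0.045],"fingers":0.2},{"turn":[0,0,0],"slide":[-0.2,0.48,-0.045],"fingers":0.2},{"turn":[0,0,0],"slide":[-0.2,0.48,-0.045],"fingers":0.2},{"turn":[0,0,0],"slide":[-0.2,0.48,-0.045],"fingers":0.2},{"turn":[0,0,0],"slide":[-0.2,0.48,-0.045],"fingers":0.2}]'
python3 -c "
from go import *
go([.52,-.09,.38],np.radians(170))"
```

```text
t: 0.98
eef_pos: [0.3341, -0.3699, 0.375]
ee_rot: [3.142, 0.0, 2.969]
force: [0.8, -0.3, 0.6]
width: 0.053
t 0.98 pos [ 0.3341 -0.3699  0.375 ] rot [3.1415e+00 3.0000e-04 2.9690e+00] F [ 0.8 -0.3  0.6] w 0.053
slide [-0.2701, 0.6154, -0.0099] dist mm 336.1
turn [0.0, 0.0, 0.0003]
```

```bash

python3 -m crank '[{"turn":[0,0,0],"slide":[-0.27,0.615,-0.01],"fingers":0.2},{"turn":[0,0,0],"slide":[-0.27,0.615,-0.01],"fingers":0.2},{"turn":[0,0,0],"slide":[-0.27,0.615,-0.01],"fingers":0.2},{"turn":[0,0,0],"slide":[-0.27,0.615,-0.01],"fingers":0.2},{"turn":[0,0,0],"slide":[-0.27,0.615,-0.01],"fingers":0.2}]'
python3 -m crank '[{"turn":[0,0,0],"slide":[-0.11,0.25,0],"fingers":0.2},{"turn":[0,0,0],"slide":[-0.11,0.25,0],"fingers":0.2},{"turn":[0,0,0],"slide":[-0.11,0.25,0],"fingers":0.2},{"turn":[0,0,0],"slide":[-0.11,0.25,0],"fingers":0.2},{"turn":[0,0,0],"slide":[-0.11,0.25,0],"fingers":0.2}]'
python3 -c "
from go import *
go([.52,-.09,.38],np.radians(170))
c=get_calibration('wrist');np.save('pics/cal_w1.npy',c,allow_pickle=True);snap('wrist','w1')
k=[.5375,-.0818,.2345];print(proj(c,k))"
```

```text
t: 1.4
eef_pos: [0.4494, -0.1962, 0.3782]
ee_rot: [3.141, 0.001, 2.969]
force: [1.2, -1.0, 0.4]
width: 0.0525
t: 1.82
eef_pos: [0.5259, -0.0818, 0.3767]
ee_rot: [-3.141, -0.002, 2.973]
force: [-0.8, -0.0, -0.6]
width: 0.0524
t 1.82 pos [ 0.5259 -0.0818  0.3767] rot [-3.1414e+00 -1.9000e-03  2.9727e+00] F [-0.8 -0.  -0.6] w 0.0524
slide [0.0088, -0.0181, -0.0066] dist mm 10.6
turn [-0.0, -0.0003, 0.0009]
[318.86471463 197.41875188]
```

View pics/w1.png

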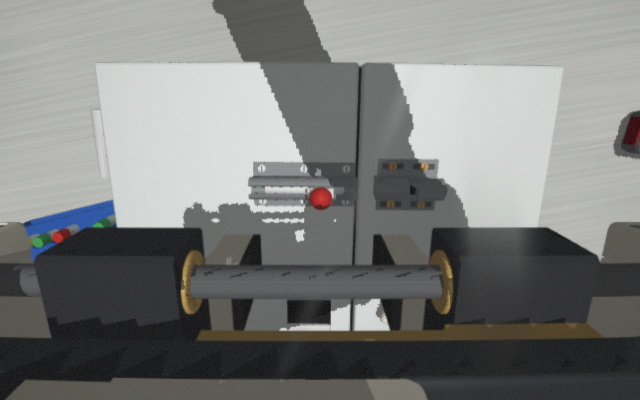

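```bash
python3 -c "
from h import *
save(np.load('pics/w1.npy'),'w1c',(240,150,460,220),3.6)"
```

```text
(no output)
```

View pics/w1c.png

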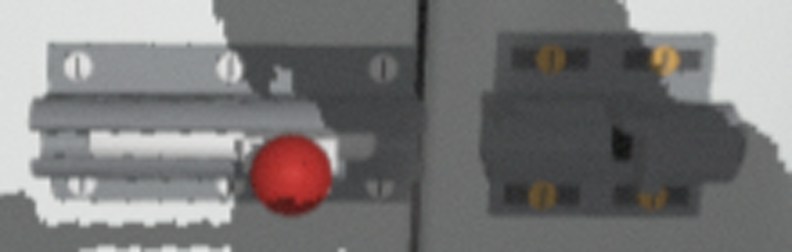

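```bash
cat > m2.py <<'E'
from m import *
cw=np.load('pics/cal_w1.npy',allow_pickle=True).item()
W=lambda u,v:ray(cw,(240+(u+.5)/3.6-.5,150+(v+.5)/3.6-.5))
yd=np.array([np.sin(np.radians(10)),np.cos(np.radians(10)),0]);xd=np.array([yd[1],-yd[0],0])
E
python3 - <<'E'
from m2 import *
k,e=tri([S(355,141),D(431,196),W(291,175)]);print('knob',k.round(4),np.round(e,4),k@yd,k@xd)
print('knob at z.234',onz(W(291,175),.234).round(4))
for n,q,z in(('keep -y top',(485,140),.208),('keep +y',(745,140),.208),('plate-y',(495,70),.173),('plate+y',(714,70),.173),('plate-y lo',(490,215),.173),('barrel-y',(32,115),.201),('barrel+y',(422,115),.201),('bplate-y',(48,60),.173),('seam',(420,60),.17),('rod',(165,145),.196),('hole',(622,143),.2)):
    p=onz(W(*q),z);print(n,p.round(4),'rel knob y',((p-k)@yd).round(4),'x',((p-k)@xd).round(4))
E
```

```text
knob [ 0.5376 -0.0813  0.236 ] [0.0006 0.0012 0.0009] 0.013284435660508737 0.5435863661997131
knob at z.234 [ 0.5386 -0.0806  0.234 ]
keep -y top [ 0.5448 -0.0302  0.208 ] rel knob y 0.0515 x -0.0018
keep +y [0.5562 0.0368 0.208 ] rel knob y 0.1195 x -0.0023
plate-y [ 0.5344 -0.0206  0.173 ] rel knob y 0.0593 x -0.0138
plate+y [0.5447 0.041  0.173 ] rel knob y 0.1217 x -0.0142
plate-y lo [ 0.5768 -0.0274  0.173 ] rel knob y 0.0599 x 0.0292
barrel-y [ 0.5199 -0.1464  0.201 ] rel knob y -0.0671 x -0.0062
barrel+y [ 0.5371 -0.0449  0.201 ] rel knob y 0.0357 x -0.0068
bplate-y [ 0.5103 -0.1448  0.173 ] rel knob y -0.0673 x -0.0159
seam [ 0.5285 -0.0409  0.17  ] rel knob y 0.0382 x -0.016
rod [ 0.5349 -0.1139  0.196 ] rel knob y -0.0326 x 0.003
hole [0.5539 0.0067 0.2   ] rel knob y 0.0895 x 0.0007
```

```bash

python3 -c "
from m2 import *
from go import *
k=np.array([.5380,-.081,.2355])
go(list((k-.002*xd)[:2])+[.2185],np.radians(170))"
```

```text
t 1.87 pos [ 0.525  -0.0832  0.377 ] rot [-3.1411e+00 -1.6000e-03  2.9718e+00] F [ 0.1 -1.   0.3] w 0.0525
slide [-0.0214, 0.009, 0.3171] dist mm 159.0
turn [-0.0001, -0.0003, 0.0008]
```

```bash

python3 -m crank '[{"turn":[0,0,0.0008],"slide":[-0.021,0.009,0.08],"fingers":0.2},{"turn":[0,0,0.0008],"slide":[-0.021,0.009,0.15],"fingers":0.2},{"turn":[0,0,0.0008],"slide":[-0.021,0.009,0.2],"fingers":0.2},{"turn":[0,0,0.0008],"slide":[-0.021,0.009,0.22],"fingers":0.2},{"turn":[0,0,0.0008],"slide":[-0.021,0.009,0.22],"fingers":0.2}]'
python3 -c "
from go import *
from m2 import *
k=np.array([.5380,-.081,.2355])
go(list((k-.002*xd)[:2])+[.2185],np.radians(170))
c=get_calibration('wrist');np.save('pics/cal_w2.npy',c,allow_pickle=True);snap('wrist','w2');print(proj(c,k))"
```

```text
t: 2.28
eef_pos: [0.534, -0.0829, 0.2659]
ee_rot: [-3.14, -0.004, 2.963]
force: [1.1, 0.5, 1.3]
width: 0.0527
t 2.28 pos [ 0.534  -0.0829  0.2659] rot [-3.1403 -0.004   2.9631] F [1.1 0.5 1.3] w 0.0527
slide [-0.0036, 0.0054, 0.0948] dist mm 47.5
turn [-0.0002, -0.0006, -0.0006]
[321.4702639  235.97335328]
```

View pics/w2.png

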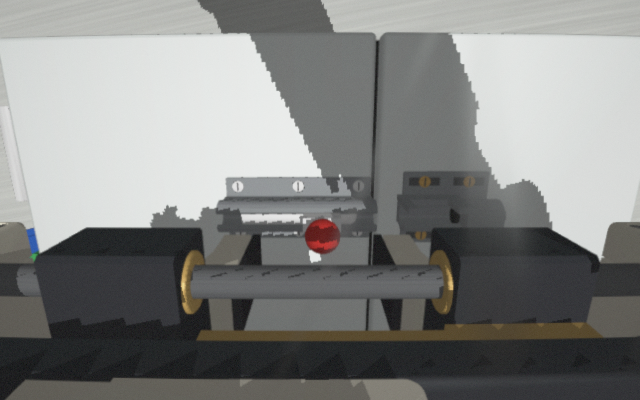

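```bash

python3 -m crank '[{"turn":[0,0,0],"slide":[-0.004,0.006,0.05],"fingers":0.2},{"turn":[0,0,0],"slide":[-0.004,0.006,0.09],"fingers":0.2},{"turn":[0,0,0],"slide":[-0.004,0.006,0.095],"fingers":0.2},{"turn":[0,0,0],"slide":[-0.004,0.006,0.095],"fingers":0.2},{"turn":[0,0,0],"slide":[-0.004,0.006,0.095],"fingers":0.2}]'
python3 -c "
from go import *
from m2 import *
k=np.array([.5380,-.081,.2355])
go(list((k-.002*xd)[:2])+[.2185],np.radians(170))
c=get_calibration('wrist');np.save('pics/cal_w3.npy',c,allow_pickle=True);snap('wrist','w3');print(proj(c,k))"
```

```text
t: 2.75
eef_pos: [0.5393, -0.0797, 0.2227]
ee_rot: [3.141, 0.003, 2.964]
force: [0.2, 0.1, 0.5]
width: 0.0525
t 2.75 pos [ 0.5393 -0.0797  0.2227] rot [3.1414e+00 2.8000e-03 2.9644e+00] F [0.2 0.1 0.5] w 0.0525
slide [0.0061, -0.0031, 0.0084] dist mm 5.4
turn [0.0, 0.0004, -0.0004]
[313.26083163 261.76783127]
```

View pics/w3.png

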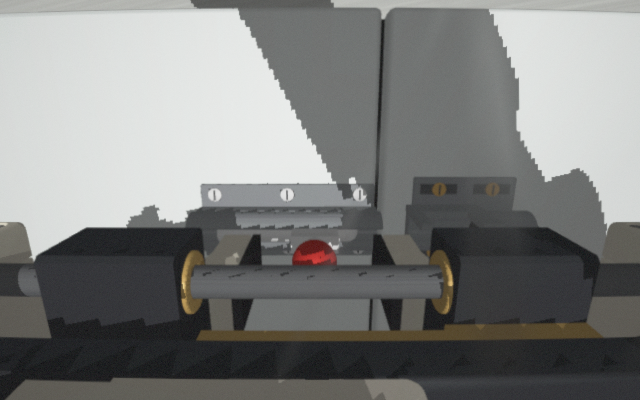

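```bash

python3 -m crank '[{"turn":[0,0,0],"slide":[0.005,-0.003,0.008],"fingers":0.2},{"turn":[0,0,0],"slide":[0.005,-0.003,0.008],"fingers":-0.3},{"turn":[0,0,0],"slide":[0.005,-0.003,0.008],"fingers":-0.45},{"turn":[0,0,0],"slide":[0.005,-0.003,0.008],"fingers":-0.6},{"turn":[0,0,0],"slide":[0.005,-0.003,0.008],"fingers":-0.7}]' 20
python3 -m crank '[{"turn":[0,0,0],"slide":[0,0,0],"fingers":-0.8},{"turn":[0,0,0],"slide":[0,0,0],"fingers":-0.9},{"turn":[0,0,0],"slide":[0,0,0],"fingers":-0.9},{"turn":[0,0,0],"slide":[0,0,0],"fingers":-0.9}]' 20
python3 -c "
from go import *
from m2 import *
k=np.array([.5380,-.081,.2355])
go(list((k-.002*xd)[:2])+[.2185],np.radians(170))
snap('wrist','w4')"
```

```text
t: 3.22
eef_pos: [0.5356, -0.0804, 0.2167]
ee_rot: [3.142, 0.0, 2.964]
force: [-0.2, 0.4, -0.7]
width: 0.0315
t: 3.55
eef_pos: [0.5356, -0.0803, 0.2165]
ee_rot: [3.141, 0.0, 2.964]
force: [-0.5, 0.8, 0.9]
width: 0.0185
t 3.55 pos [ 0.5356 -0.0803  0.2165] rot [3.1415e+00 1.0000e-04 2.9643e+00] F [-0.5  0.8  0.9] w 0.0185
slide [-0.0011, -0.0006, -0.0041] dist mm 2.1
turn [0.0, 0.0, -0.0004]
```

View pics/w4.png

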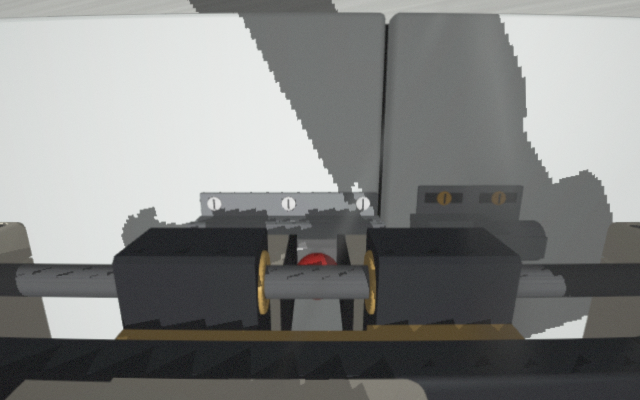

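```bash
cat > st.py <<'E'
from m2 import *
s=get_state();p=s['eef_pos'];p0=np.array([.5356,-.0803,.2165])
f=s['force'];print('t',round(s['t'],2),'rel mm x,y,z',(1e3*np.array([(p-p0)@xd,(p-p0)@yd,p[2]-p0[2]])).round(1),'F x,y,z',np.round([f@xd,f@yd,f[2]],1),'M',s['moment'].round(2),'rot',s['ee_rot'].round(3),'w',round(s['width'],4))
E
python3 st.py
python3 -m crank '[{"turn":[0,0,0],"slide":[0,0.015,0],"fingers":-0.9},{"turn":[0,0,0],"slide":[0,0.03,0],"fingers":-0.9},{"turn":[0,0,0],"slide":[0,0.045,0],"fingers":-0.9},{"turn":[0,0,0],"slide":[0,0.06,0],"fingers":-0.9},{"turn":[0,0,0],"slide":[0,0.06,0],"fingers":-0.9}]' 25 
python3 st.py
```

```text
t 3.6 rel mm x,y,z [-0.1  0.  -0. ] F x,y,z [-0.6  0.2  0.1] M [0.43 0.02 0.04] rot [3.141 0.    2.964] w 0.0185
t: 4.02
eef_pos: [0.541, -0.0494, 0.2164]
ee_rot: [3.141, 0.0, 2.965]
force: [-0.5, 1.7, 2.6]
width: 0.0179
t 4.02 rel mm x,y,z [-0.  31.4 -0.1] F x,y,z [-0.7  1.6  2.6] M [0.58 0.18 0.03] rot [3.141 0.    2.965] w 0.0179
```

```bash

python3 -m crank '[{"turn":[0,0,0],"slide":[0,0.012,0],"fingers":-0.9},{"turn":[0,0,0],"slide":[0,0.024,0],"fingers":-0.9},{"turn":[0,0,0],"slide":[0,0.036,0],"fingers":-0.9},{"turn":[0,0,0],"slide":[0,0.048,0],"fingers":-0.9},{"turn":[0,0,0],"slide":[0,0.048,0],"fingers":-0.9}]' 25 
python3 st.py
python3 -m crank '[{"turn":[0,0,0],"slide":[0,0,0],"fingers":-0.9}]' 
python3 st.py; python3 -c "
from h import *
snap('scene','sc5',(235,150,355,220),6);snap('wrist','w5')"
```

```text
t: 4.43
eef_pos: [0.5452, -0.0261, 0.2164]
ee_rot: [3.141, 0.0, 2.965]
force: [-1.2, 1.6, 2.5]
width: 0.0181
t 4.43 rel mm x,y,z [ 0.1 55.1 -0.1] F x,y,z [-1.4  1.3  2.5] M [ 0.36  0.26 -0.02] rot [3.141 0.    2.965] w 0.0181
t: 4.52
eef_pos: [0.5452, -0.0262, 0.2164]
ee_rot: [3.14, 0.0, 2.965]
force: [-0.2, 2.5, 1.8]
width: 0.0184
t 4.52 rel mm x,y,z [ 0.1 55.  -0.1] F x,y,z [-0.6  2.4  1.8] M [ 0.97  0.17 -0.  ] rot [3.14  0.    2.965] w 0.0184
```

View pics/sc5.png

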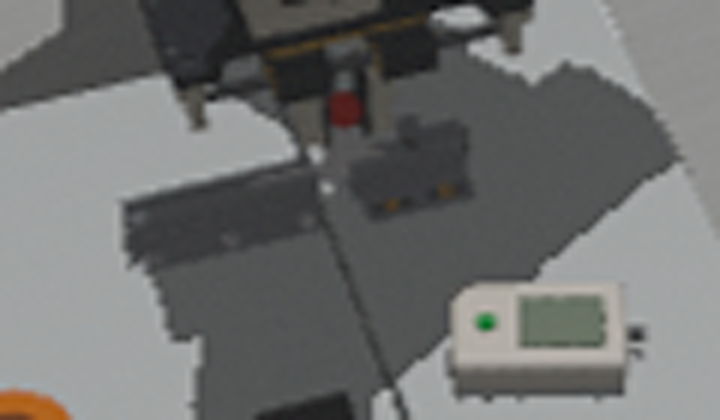

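View pics/w5.png

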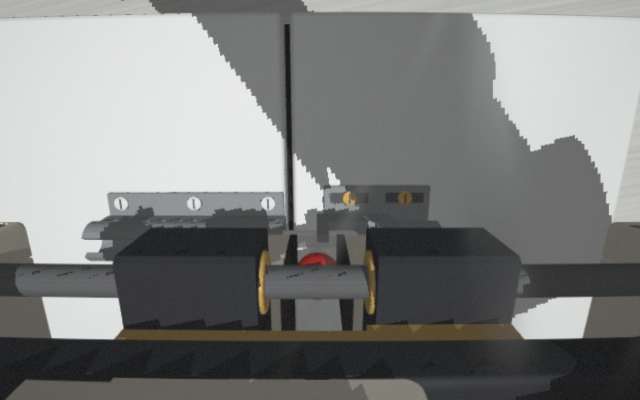

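```bash

python3 -m crank '[{"turn":[0,0,0],"slide":[0,0.005,0],"fingers":-0.9},{"turn":[0,0,0],"slide":[0,0.01,0],"fingers":-0.9},{"turn":[0,0,0],"slide":[0,0.01,0],"fingers":-0.9}]'; python3 st.py
python3 -m crank '[{"turn":[0,0,0],"slide":[0,0.004,0],"fingers":-0.9},{"turn":[0,0,0],"slide":[0,0.004,0],"fingers":-0.9},{"turn":[0,0,0],"slide":[0,0.004,0],"fingers":-0.9}]' ; python3 st.py
python3 -m crank '[{"turn":[0,0,0],"slide":[0,0.004,0],"fingers":-0.9},{"turn":[0,0,0],"slide":[0,0.004,0],"fingers":-0.9},{"turn":[0,0,0],"slide":[0,0.004,0],"fingers":-0.9}]' ; python3 st.py
```

```text
t: 4.87
eef_pos: [0.5458, -0.0225, 0.2164]
ee_rot: [-3.141, -0.0, 2.964]
force: [-0.3, -2.0, 1.6]
width: 0.0181
t 4.87 rel mm x,y,z [ 0.  58.7 -0.1] F x,y,z [ 0.1 -2.   1.6] M [-0.63  0.11 -0.02] rot [-3.141 -0.     2.964] w 0.0181
t: 5.12
eef_pos: [0.5462, -0.0204, 0.2164]
ee_rot: [-3.141, 0.0, 2.964]
force: [-0.3, -2.5, 1.2]
width: 0.018
t 5.12 rel mm x,y,z [ 0.1 60.8 -0.1] F x,y,z [ 0.1 -2.5  1.2] M [-0.89  0.08 -0.09] rot [-3.141  0.     2.964] w 0.018
t: 5.37
eef_pos: [0.5466, -0.0183, 0.2164]
ee_rot: [3.142, 0.0, 2.964]
force: [0.5, -0.7, 2.5]
width: 0.0181
t 5.37 rel mm x,y,z [ 0.  63.  -0.1] F x,y,z [ 0.6 -0.6  2.5] M [-0.73  0.06 -0.03] rot [3.142 0.    2.964] w 0.0181
```

```bash

python3 -m crank '[{"turn":[0,0,0],"slide":[0,0.004,0],"fingers":-0.9},{"turn":[0,0,0],"slide":[0,0.004,0],"fingers":-0.9},{"turn":[0,0,0],"slide":[0,0.004,0],"fingers":-0.9}]' >/dev/null; python3 st.py
python3 -m crank '[{"turn":[0,0,0],"slide":[0,0,0],"fingers":-0.9}]' >/dev/null; python3 st.py
python3 -m crank '[{"turn":[0,0,0],"slide":[0,0.004,0],"fingers":-0.9},{"turn":[0,0,0],"slide":[0,0.004,0],"fingers":-0.9},{"turn":[0,0,0],"slide":[0,0.004,0],"fingers":-0.9}]'  >/dev/null; python3 st.py
python3 -m crank '[{"turn":[0,0,0],"slide":[0,0,0],"fingers":-0.9}]' >/dev/null; python3 st.py
```

```text
t 5.62 rel mm x,y,z [ 0.1 65.1 -0.1] F x,y,z [ 0.3 -2.2  2.1] M [-0.68  0.07 -0.07] rot [3.141 0.    2.964] w 0.0181
t 5.7 rel mm x,y,z [ 0.1 65.  -0.1] F x,y,z [ 0.2 -2.   3. ] M [-0.59  0.09 -0.01] rot [3.141 0.    2.964] w 0.018
t 5.95 rel mm x,y,z [ 0.  67.  -0.1] F x,y,z [ 0.8 -2.   2.7] M [-0.87  0.14 -0.04] rot [3.142 0.    2.964] w 0.0181
t 6.03 rel mm x,y,z [ 0.1 67.  -0.1] F x,y,z [ 0.2 -1.   2.8] M [-0.74  0.09 -0.  ] rot [3.142 0.    2.964] w 0.0184
```

```bash

for i in 1 2; do python3 -m crank '[{"turn":[0,0,0],"slide":[0,0.003,0],"fingers":-0.9},{"turn":[0,0,0],"slide":[0,0.003,0],"fingers":-0.9}]' >/dev/null; python3 st.py
python3 -m crank '[{"turn":[0,0,0],"slide":[0,0,0],"fingers":-0.9}]' >/dev/null; python3 st.py; done
python3 -c "
from h import *
snap('scene','sc6',(235,150,355,220),6);snap('side','si6',(300,170,400,240),8)
c=get_calibration('wrist');np.save('pics/cal_w6.npy',c,allow_pickle=True);snap('wrist','w6')"
```

```text
t 6.2 rel mm x,y,z [ 0.1 68.3 -0.1] F x,y,z [ 0.7 -4.1  3.8] M [-1.38  0.1  -0.03] rot [-3.141 -0.     2.964] w 0.0182
t 6.28 rel mm x,y,z [ 0.  68.2 -0.1] F x,y,z [ 1.  -3.4  2. ] M [-1.44  0.06 -0.07] rot [-3.141 -0.     2.964] w 0.0182
t 6.45 rel mm x,y,z [ 0.  69.6 -0.1] F x,y,z [ 0.4 -5.1  3. ] M [-1.88  0.12 -0.02] rot [-3.141 -0.     2.964] w 0.0183
t 6.53 rel mm x,y,z [ 0.  69.6 -0.1] F x,y,z [ 0.3 -5.6  3.3] M [-1.9   0.09  0.04] rot [-3.141 -0.     2.964] w 0.0181
```

View pics/sc6.png

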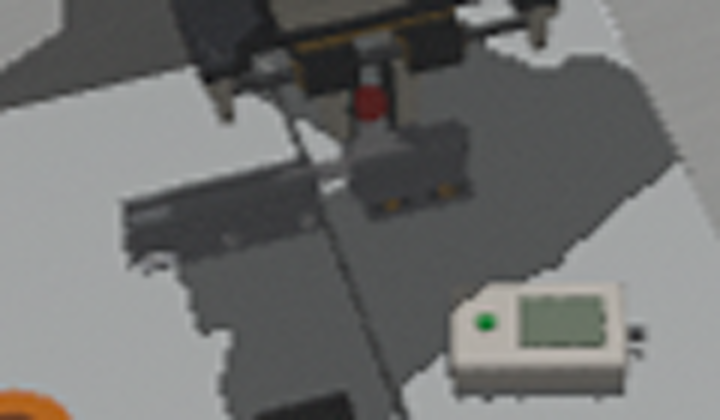

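View pics/si6.png

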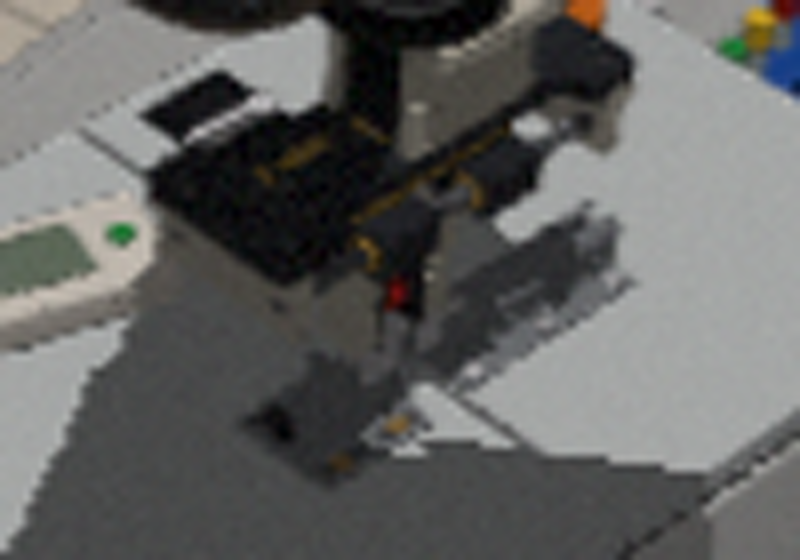

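View pics/w6.png

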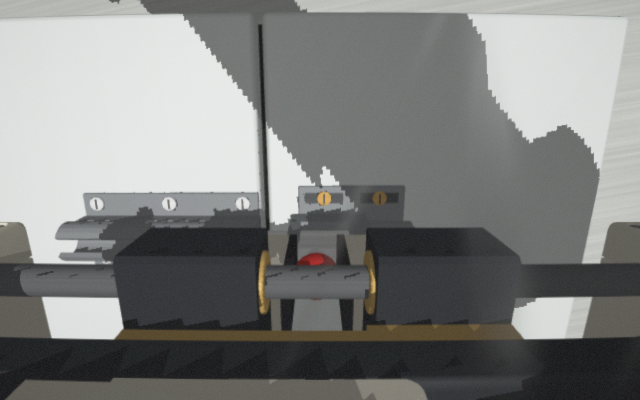

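```bash

for i in 1 2; do python3 -m crank '[{"turn":[0,0,0],"slide":[0,0.003,0],"fingers":-0.9},{"turn":[0,0,0],"slide":[0,0.003,0],"fingers":-0.9}]' >/dev/null; python3 st.py
python3 -m crank '[{"turn":[0,0,0],"slide":[0,0,0],"fingers":-0.9}]' >/dev/null; python3 st.py; done
```

```text
t 6.85 rel mm x,y,z [-0.  70.9 -0.1] F x,y,z [ 1.2 -6.2  2.2] M [-2.16  0.14 -0.05] rot [-3.141 -0.     2.964] w 0.0182
t 6.93 rel mm x,y,z [-0.  70.9 -0.1] F x,y,z [-0.2 -5.   2.8] M [-2.14  0.17  0.  ] rot [-3.141 -0.     2.964] w 0.018
t 7.1 rel mm x,y,z [-0.1 72.2 -0.1] F x,y,z [ 0.9 -7.6  3.3] M [-2.56  0.21  0.02] rot [-3.14  -0.     2.964] w 0.0178
t 7.18 rel mm x,y,z [-0.1 72.2 -0.1] F x,y,z [ 1.1 -7.6  2.7] M [-2.56  0.22 -0.04] rot [-3.141 -0.     2.964] w 0.0179
```

```bash

for i in 1 2 3; do python3 -m crank '[{"turn":[0,0,0],"slide":[0.004,0,0.0002],"fingers":-0.9},{"turn":[0,0,0],"slide":[0.004,0,0.0002],"fingers":-0.9}]' >/dev/null; python3 st.py;done
python3 -m crank '[{"turn":[0,0,0],"slide":[0,0,0],"fingers":-0.9}]' >/dev/null; python3 st.py
```

```text
t 7.35 rel mm x,y,z [-2.1 72.2 -0.2] F x,y,z [ 0.8 -7.1  2. ] M [-2.55  0.05  0.02] rot [-3.141 -0.     2.964] w 0.0179
t 7.52 rel mm x,y,z [-4.  72.2 -0.4] F x,y,z [ 1.7 -6.1  1. ] M [-2.65 -0.31 -0.02] rot [-3.141  0.     2.964] w 0.0181
t 7.68 rel mm x,y,z [-5.9 72.5 -0.6] F x,y,z [ 1.9 -6.7 -0.5] M [-2.03 -0.54 -0.07] rot [-3.141  0.     2.964] w 0.0185
t 7.77 rel mm x,y,z [-5.9 72.6 -0.6] F x,y,z [ 2.3 -5.6  1.6] M [-2.1  -0.44 -0.03] rot [-3.141  0.     2.964] w 0.0181
```

```bash

for i in 1 2 ; do python3 -m crank '[{"turn":[0,0,0],"slide":[0.002,0,0.0003],"fingers":-0.9},{"turn":[0,0,0],"slide":[0.002,0,0.0003],"fingers":-0.9}]' >/dev/null; python3 st.py;done
python3 -m crank '[{"turn":[0,0,0],"slide":[0,0,0],"fingers":-0.9}]' >/dev/null; python3 st.py
```

```text
t 7.93 rel mm x,y,z [-6.7 72.7 -0.7] F x,y,z [ 2.4 -5.9 -0.2] M [-2.14 -0.75 -0.07] rot [-3.141e+00  1.000e-03  2.964e+00] w 0.0179
t 8.1 rel mm x,y,z [-7.6 72.8 -0.9] F x,y,z [ 3.3 -4.2 -1.1] M [-2.   -0.89 -0.03] rot [-3.142e+00  1.000e-03  2.964e+00] w 0.0182
t 8.18 rel mm x,y,z [-7.6 72.8 -0.9] F x,y,z [ 3.3 -4.3 -0.3] M [-2.02 -0.81 -0.04] rot [-3.142e+00  1.000e-03  2.964e+00] w 0.0181
```

```bash

python3 -m crank '[{"turn":[0,0,0],"slide":[0.003,0,0.0005],"fingers":-0.9},{"turn":[0,0,0],"slide":[0.003,0,0.0005],"fingers":-0.9}]' >/dev/null; python3 st.py
for i in 1 2 3; do python3 -m crank '[{"turn":[0,0,0],"slide":[0,0.0012,0],"fingers":-0.9},{"turn":[0,0,0],"slide":[0,0.0012,0],"fingers":-0.9}]' >/dev/null; python3 st.py;done
```

```text
t 8.35 rel mm x,y,z [-9.1 72.9 -1.1] F x,y,z [ 2.3 -4.6 -0.2] M [-1.91 -0.88  0.  ] rot [3.141e+00 1.000e-03 2.964e+00] w 0.0182
t 8.52 rel mm x,y,z [-9.2 73.1 -1.2] F x,y,z [ 3.5 -6.2 -0.1] M [-2.44 -0.8  -0.05] rot [-3.141  0.     2.964] w 0.0181
t 8.68 rel mm x,y,z [-9.3 73.3 -1.2] F x,y,z [ 2.9 -8.6  0.3] M [-3.01 -0.6   0.02] rot [-3.14  -0.     2.964] w 0.0182
t 8.85 rel mm x,y,z [-9.4 73.7 -1.2] F x,y,z [ 2.6 -9.2 -0.8] M [-3.3  -0.66 -0.05] rot [-3.14  -0.     2.964] w 0.018
```

```bash

for i in 1 2; do python3 -m crank '[{"turn":[0,0,0],"slide":[0.003,0,0.0007],"fingers":-0.9},{"turn":[0,0,0],"slide":[0.003,0,0.0007],"fingers":-0.9}]' >/dev/null; python3 st.py;done
python3 -c "
from h import *
c=get_calibration('wrist');np.save('pics/cal_w7.npy',c,allow_pickle=True);snap('wrist','w7',(220,170,460,320),3.3)"
```

```text
t 9.02 rel mm x,y,z [-11.   73.7  -1.6] F x,y,z [ 3.7 -8.8 -0.8] M [-3.22 -0.52  0.01] rot [-3.14  -0.     2.964] w 0.0181
t 9.18 rel mm x,y,z [-12.6  73.7  -2. ] F x,y,z [ 2.6 -8.4 -0.6] M [-3.17 -0.52 -0.03] rot [-3.140e+00 -1.000e-03  2.964e+00] w 0.018
```

View pics/w7.png

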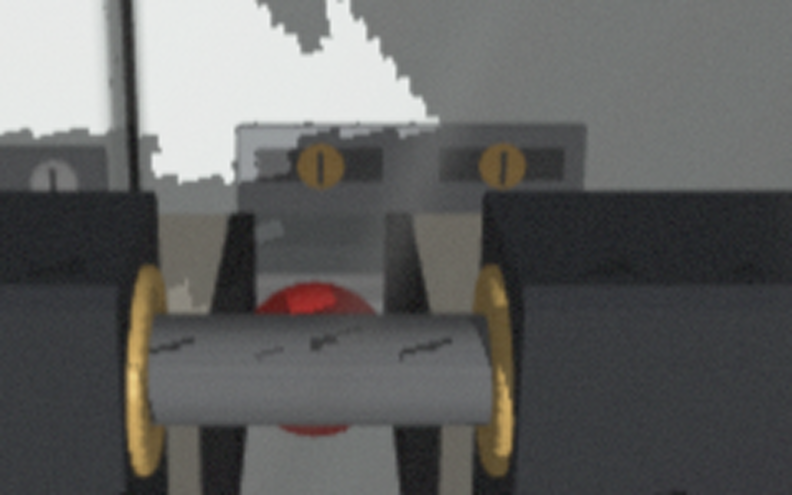

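```bash

python3 -m crank '[{"turn":[0,0,0],"slide":[0.008,0,0.003],"fingers":-0.9},{"turn":[0,0,0],"slide":[0.017,0,0.0068],"fingers":-0.9},{"turn":[0,0,0],"slide":[0.017,0,0.0068],"fingers":-0.9}]' >/dev/null; python3 st.py
python3 -m crank '[{"turn":[0,0,0],"slide":[0.007,0,0.0045],"fingers":-0.9},{"turn":[0,0,0],"slide":[0.0144,0,0.0098],"fingers":-0.9},{"turn":[0,0,0],"slide":[0.0144,0,0.0098],"fingers":-0.9}]' >/dev/null; python3 st.py
```

```text
t 9.48 rel mm x,y,z [-21.7  73.7  -5.7] F x,y,z [ 2.  -8.6 -0.7] M [-2.96 -0.19 -0.05] rot [-3.140e+00 -1.000e-03  2.964e+00] w 0.0179
t 9.73 rel mm x,y,z [-28.8  73.7 -10.5] F x,y,z [ 1.7 -7.6 -0.9] M [-3.09 -0.11 -0.05] rot [-3.140e+00 -1.000e-03  2.964e+00] w 0.0185
```

```bash

python3 -m crank '[{"turn":[0,0,0],"slide":[0.006,0,0.006],"fingers":-0.9},{"turn":[0,0,0],"slide":[0.0124,0,0.0126],"fingers":-0.9},{"turn":[0,0,0],"slide":[0.0124,0,0.0126],"fingers":-0.9}]' >/dev/null; python3 st.py
python3 -m crank '[{"turn":[0,0,0],"slide":[0.005,0,0.007],"fingers":-0.9},{"turn":[0,0,0],"slide":[0.0094,0,0.0148],"fingers":-0.9},{"turn":[0,0,0],"slide":[0.0094,0,0.0148],"fingers":-0.9}]' >/dev/null; python3 st.py
python3 -m crank '[{"turn":[0,0,0],"slide":[0.003,0,0.006],"fingers":-0.9},{"turn":[0,0,0],"slide":[0.0052,0,0.0122],"fingers":-0.9},{"turn":[0,0,0],"slide":[0.0052,0,0.0122],"fingers":-0.9}]' >/dev/null; python3 st.py
```

```text
t 9.98 rel mm x,y,z [-35.1  73.8 -16.9] F x,y,z [ 0.7 -8.5  0.1] M [-3.04 -0.1  -0.04] rot [-3.140e+00 -1.000e-03  2.964e+00] w 0.018
t 10.23 rel mm x,y,z [-40.1  73.7 -24.4] F x,y,z [ 0.7 -7.5  0.3] M [-2.86  0.14 -0.04] rot [-3.140e+00 -2.000e-03  2.964e+00] w 0.0181
t 10.48 rel mm x,y,z [-42.7  73.7 -30.5] F x,y,z [-0.  -7.9  0.6] M [-2.76  0.37 -0.06] rot [-3.140e+00 -2.000e-03  2.964e+00] w 0.0181
```

Down to about 1.25 rad with hardly any resistance; last bit in small steps.

```bash

python3 -m crank '[{"turn":[0,0,0],"slide":[0.001,0,0.004],"fingers":-0.9},{"turn":[0,0,0],"slide":[0.001,0,0.004],"fingers":-0.9}]' >/dev/null; python3 st.py
python3 -m crank '[{"turn":[0,0,0],"slide":[0.001,0,0.004],"fingers":-0.9},{"turn":[0,0,0],"slide":[0.001,0,0.004],"fingers":-0.9}]' >/dev/null; python3 st.py
python3 -m crank '[{"turn":[0,0,0],"slide":[0,0,0.002],"fingers":-0.9},{"turn":[0,0,0],"slide":[0,0,0.002],"fingers":-0.9}]' >/dev/null; python3 st.py
```

```text
t 10.65 rel mm x,y,z [-43.3  73.7 -32.4] F x,y,z [-0.3 -7.2  1.4] M [-2.68  0.7  -0.04] rot [-3.140e+00 -2.000e-03  2.964e+00] w 0.0183
t 10.82 rel mm x,y,z [-43.9  73.7 -34.4] F x,y,z [-1.6 -7.1  2.2] M [-2.62  0.77 -0.04] rot [-3.140e+00 -2.000e-03  2.964e+00] w 0.0178
t 10.98 rel mm x,y,z [-44.   73.7 -35.4] F x,y,z [-2.3 -7.   2.4] M [-2.47  1.13 -0.01] rot [-3.140e+00 -3.000e-03  2.964e+00] w 0.0181
```

```bash

python3 -m crank '[{"turn":[0,0,0],"slide":[0,0,0.002],"fingers":-0.9},{"turn":[0,0,0],"slide":[0,0,0.002],"fingers":-0.9}]' >/dev/null; python3 st.py
python3 -m crank '[{"turn":[0,0,0],"slide":[0,-0.001,0],"fingers":-0.9},{"turn":[0,0,0],"slide":[0,-0.002,0],"fingers":-0.9},{"turn":[0,0,0],"slide":[0,-0.002,0],"fingers":-0.9}]' >/dev/null; python3 st.py
python3 -c "
from h import *
snap('wrist','w8')
snap('side','si8',(300,170,400,240),8)"
```

```text
t 11.15 rel mm x,y,z [-44.2  73.7 -36.5] F x,y,z [-3.5 -7.   1.6] M [-2.38  1.29 -0.03] rot [-3.140e+00 -3.000e-03  2.964e+00] w 0.0181
t 11.4 rel mm x,y,z [-44.2  73.2 -36.4] F x,y,z [-3.6 -4.9  3.3] M [-1.53  1.35 -0.06] rot [-3.141e+00 -3.000e-03  2.964e+00] w 0.0181
```

View pics/w8.png

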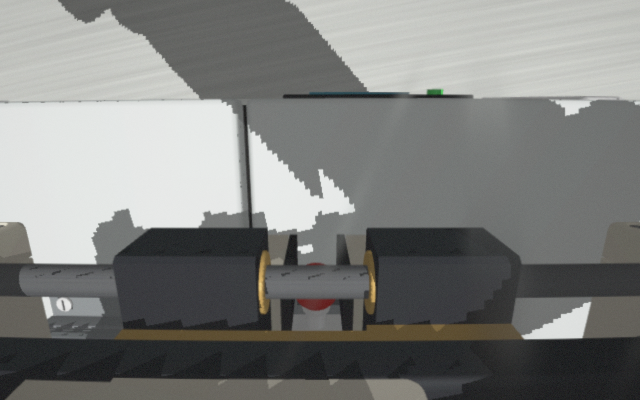

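View pics/si8.png

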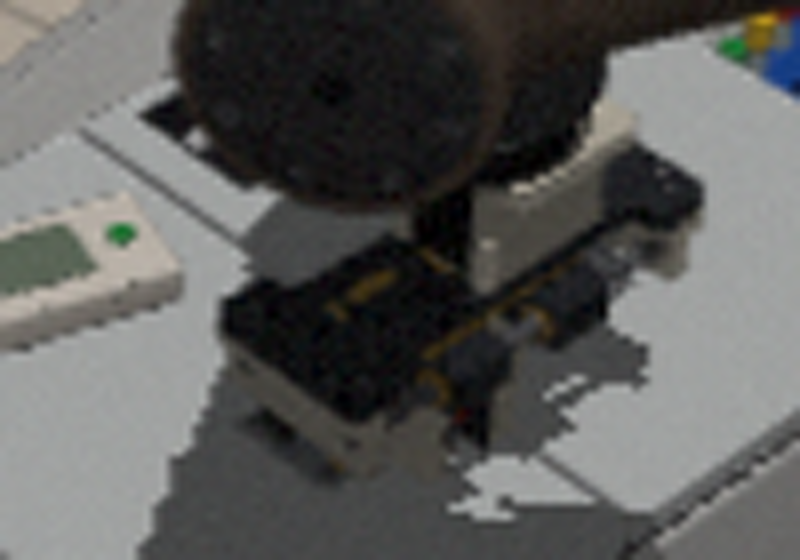

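Knob is down with the gripper (red at (317,290) between pads). Release, opening symmetrically, then lift.

```bash

python3 -m crank '[{"turn":[0,0,0],"slide":[0,0,0],"fingers":-0.5},{"turn":[0,0,0],"slide":[0,0,0],"fingers":-0.3},{"turn":[0,0,0],"slide":[0,0,0],"fingers":-0.1},{"turn":[0,0,0],"slide":[0,0,0],"fingers":-0.1},{"turn":[0,0,0],"slide":[0,0,0],"fingers":-0.1}]' >/dev/null; python3 st.py
python3 -c "
from h import *
snap('wrist','w9')"
```

```text
t 11.92 rel mm x,y,z [-42.5  74.3 -35.7] F x,y,z [-0.6  0.   0.8] M [-0.01  0.05  0.06] rot [3.141 0.    2.964] w 0.0382
```

View pics/w9.png

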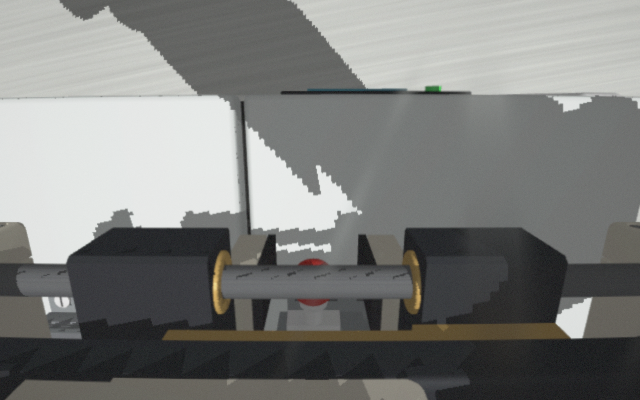

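Knob free between the open pads (313,285), forces zero. Lift straight up.

```bash

python3 -m crank '[{"turn":[0,0,0],"slide":[0,0,-0.04],"fingers":-0.1},{"turn":[0,0,0],"slide":[0,0,-0.1],"fingers":-0.1},{"turn":[0,0,0],"slide":[0,0,-0.18],"fingers":-0.1},{"turn":[0,0,0],"slide":[0,0,-0.26],"fingers":-0.1},{"turn":[0,0,0],"slide":[0,0,-0.32],"fingers":-0.1}]' 
python3 -m crank '[{"turn":[0,0,0],"slide":[0.1,0,0],"fingers":-0.1},{"turn":[0,0,0],"slide":[0.1,0,0],"fingers":-0.1},{"turn":[0,0,0],"slide":[0.1,0,0],"fingers":-0.1},{"turn":[0,0,0],"slide":[0.1,0,0],"fingers":-0.1}]' >/dev/null
python3 -c "
from m2 import *
c=get_calibration('wrist');np.save('pics/cal_w10.npy',c,allow_pickle=True);snap('wrist','w10');snap('side','si10',(260,150,440,290),4.2)
snap('scene','sc10',(195,140,375,260),4.4)
k=np.array([.538,-.081,.2355])+.073*yd-.043*xd;k[2]=.199;print(k,proj(c,k),proj(cs,k),proj(cd,k))"
```

```text
t: 12.38
eef_pos: [0.5069, -0.0002, 0.3443]
ee_rot: [3.141, 0.003, 2.965]
force: [0.8, 0.2, 0.8]
width: 0.0395
[ 0.50832958 -0.00164216  0.199     ] [314.83162256 241.10388701] [293.82231748 164.93521178] [354.87364076 221.40385678]
```

View pics/w10.png

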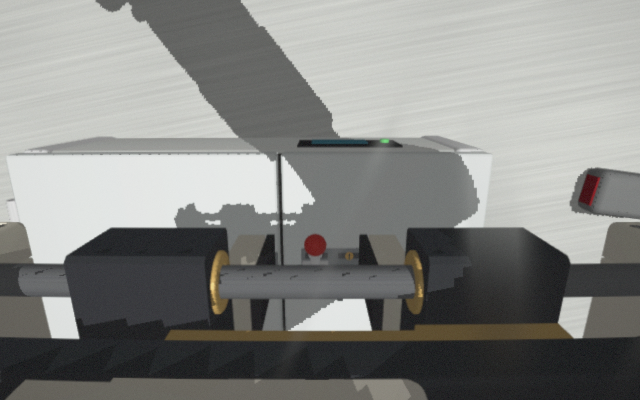

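View pics/si10.png

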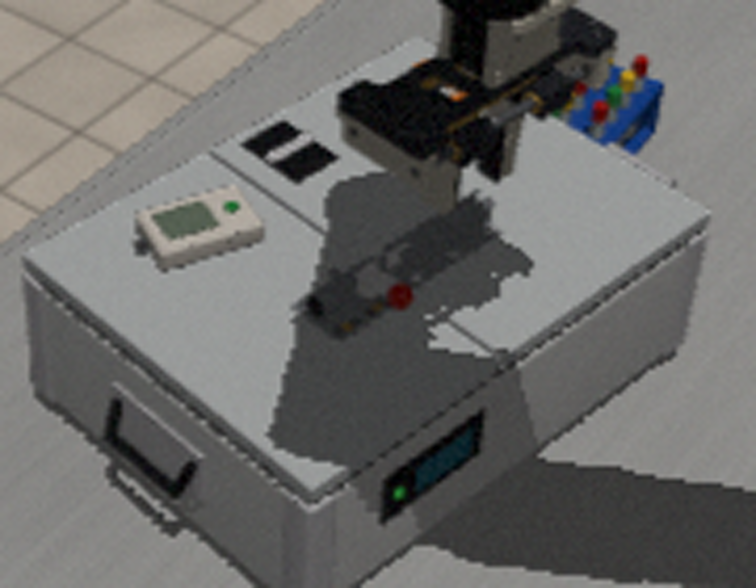

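View pics/sc10.png

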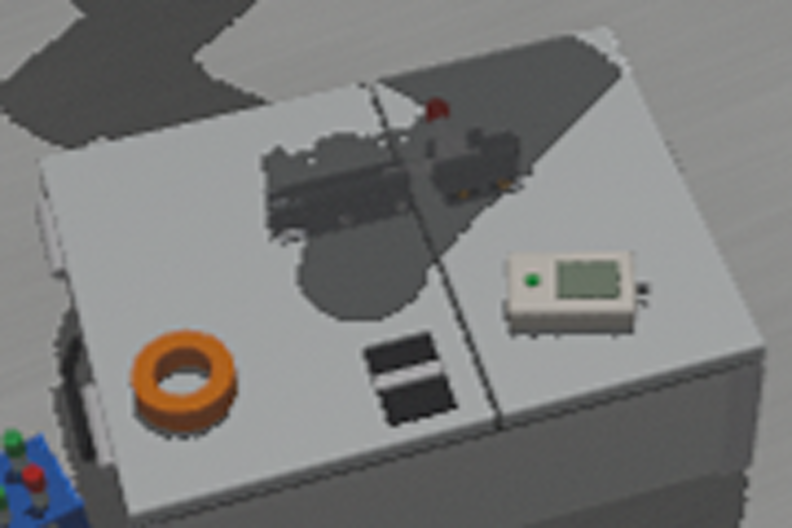

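```bash
python3 - <<'E'
from m2 import *
k0=np.array([.538,-.081,.2355])
cw=np.load('pics/cal_w10.npy',allow_pickle=True).item()
p,e=tri([S(437,109),D(400,295),ray(cw,(315.5,245))]);d=p-k0
print(p.round(4),np.round(e,4),'dx,dy,dz',d@xd,d@yd,d[2])
E
python3 st.py
```

```text
[ 0.5099 -0.002   0.204 ] [0.0005 0.0009 0.0007] dx,dy,dz -0.041347421842328105 0.07291577836598315 -0.03147398288212189
t 12.87 rel mm x,y,z [-92.2  74.1 123.8] F x,y,z [ 0.6 -0.3 -0.5] M [-0.02 -0.08  0.02] rot [-3.141e+00 -1.000e-03  2.964e+00] w 0.0394
```

```bash
python3 -c "
from station import job_done;print(job_done())"
```

```text
the job is handed in; nothing more can be done
None
```

The bolt is across in the keeper and locked: its handle is down in the notch, it stayed there after I let go, and I've handed the job in. It took about 13 s; handing in gives no verdict.

**What I did:** I gripped the red knob with the jaws along the bolt and slid it across with the handle up. I felt the buffer start at about 66–67 mm of travel. While holding it against the buffer (8–9 N), I pressed the handle lightly to -x and it entered the notch at about 73.5 mm. I then followed the arc down to its stop, with no more than about 4 N sideways at any point. Finally I eased off, opened the jaws and lifted clear.

**Last checks:**
- **Knob position:** measured from three views, it had moved 73 mm along the bolt, 41 mm to -x and 31 mm down. That is about 1.3 rad of turn, against 1.36 rad at the stop and 1.15 rad required.
- **Forces and bystanders:** nothing touches the bolt and the wrist force is about zero. The logger and tape roll look unmoved in the pictures. I didn't measure them, and I didn't check the rack and scanner closely, but the arm stayed clear of both.

**Disagreements:**
- **Notch position:** reading the keeper's edges in the picture put the notch at about 70.5 mm, 3 mm short of where I felt it, so I went by feel.
- **Barrel position:** the barrel measured about 6 mm further back from the handle than the text says.
- **Knob height:** the knob came out about 5 mm higher when down than the 29 mm in the text. When upright it measured only 1–2 mm high. I put this down to camera error.

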